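# Snap the platform retaining clip onto the shaker spindle

## Task

Take the pink spring clip from the white tray and slide it flat along the shaker's platform, mouth first from the yellow-stripe side, into the groove under the spindle's head until it snaps fully home, its tab left standing over the stripe. The spindle slides away freely until it meets its stop, so go by feel, and never press the clip against the spindle with more than about 15 newtons. Let go of the clip, and leave the rack, tip box and beaker where they stand.

Things in the scene. Friction and masses are not known exactly. Their poses are not given: they have to be found in the camera images.
- clip_tab (a point): Centre of the upright tab of the flat-lying pink clip, 25 mm above the clip's underside. Tab 24 mm long (x), 12 mm thick (y), its top 45 mm above the underside; it stands on a plate 6 mm thick, 46 mm long, 40 mm wide. x points from tab to open mouth, z up. Grip it across the 12 mm. Clip starts in a fixed white tray, 160 x 140 mm, floor 4 mm thick, rim 9 mm high.
- clip_bore (a point): Centre of the clip's bore, on the groove's axis when home; 3 mm above the underside, 36 mm ahead of the tab's centre along x; axes as the tab's. Bore's back wall 8 mm behind, lips (12 mm apart) of two springy prongs 7 mm ahead, flared mouth to 16 mm ahead. The prongs spread and snap over the groove at about 5 to 13 N: a rise, then a drop once over the middle; press on to a firm 11 N or so against the stop to bring the wall home.
- spindle_groove (a point): Centre of the upright spindle's groove: 16 mm across, open from the platform's top (5.5 mm below this point) to 5.5 mm above it; the head above is 24 mm across, top 18.5 mm above. x points away from the yellow stripe, the way to push the clip (clip x then agrees); z up. The platform is flat, 220 x 196 mm, about 86 mm above the bench, with a 10 mm lip at its far edge.
- clip: The pink clip as a whole with its prongs, a plastic moulding of 30 to 60 g; origin on the bore axis at its underside, axes as for the tab.
- clip_wall: The back wall of the clip's bore (moulded with the clip), 18 mm wide, its face 8 mm behind the bore's axis; it meets the groove when the clip is home. Origin and axes as body clip.
- spindle: The steel spindle; origin on its axis at the platform's top face, axes as the groove's. It slides along its x only, in a slot, freely at about 2 N, and stays where left. It gives for another 12 to 60 mm (it varies) from where it first stands, then meets a rubber stop of about 10 N per mm; only against that stop does the clip seat.
- tube_rack: Bystander: loose green tube rack, 130 x 70 x 30 mm, origin under its centre.
- tip_box: Bystander: loose orange pipette tip box with pale lid, 122 x 87 x 67 mm, origin under its centre.
- beaker: Bystander: loose white plastic beaker, 80 mm across, 100 mm tall, origin under its centre.
Not all that is in view belongs to the job. There is more than one size of the clip; the job needs the smallest.

How it is judged:
At the end, for the whole second after the job is handed in: The clip is home: its bore within 2.5 mm of the spindle's axis, at the groove's height, flat within 0.15 rad, its mouth pointing along the spindle's x within 0.35 rad with the tab on the stripe side; clip and spindle at rest (horizontal distance between clip_bore and spindle_groove below 0.0025 m and z of clip_bore in the frame of spindle_groove between -0.006 and 0.005 m and angle between clip_bore's own z axis and vertical below 0.15 rad and angle between the x axis of clip_bore and the x axis of spindle_groove, either way round below 0.35 rad and x of clip_tab in the frame of spindle_groove below -0.025 m and linear speed of each of clip, spindle below 0.02 m/s); the robot touches nothing.
It fails at once if the clip's bore wall is pressed against the spindle with more than 20 N (contact force between clip_wall and spindle above 20 N).
It fails at once if the clip is jammed against the spindle: all their contact forces, the prongs' squeeze of up to about 30 N included, add up to more than 55 N (contact force between clip and spindle above 55 N).
It fails at once if the green tube rack is shifted by more than 30 mm (distance of tube_rack from where it was at the start of the episode above 0.03 m).
It fails at once if the orange tip box is shifted by more than 30 mm (distance of tip_box from where it was at the start of the episode above 0.03 m).
It fails at once if the white beaker is shifted by more than 30 mm (distance of beaker from where it was at the start of the episode above 0.03 m).
It also fails if it takes over 61 s, if anything falls off the work surface, if the arm or the gripper's body presses on something with over 40 N, if the wrist force passes 120 N, or if a joint passes its speed limit or range.

## Robot

A 6-joint arm with a two-finger parallel gripper is mounted at the origin on the work surface. World frame = base frame: x ahead of the robot, y to its left, z up, the work surface at z = 0. Lengths are in m, angles in rad, forces in N, time in s.
With the tool pointing down it reaches from about 0.375 to 0.9 m from the base axis. Payload 3.1 kg.
Tool frame: the origin (TCP) lies on the centre line of the jaws, within the pads' length; the fingertips stand 25 mm ahead of it and the grasp point (between the pads) lies 6 mm ahead of it (robot.nose_length is the y of the fingertips in the tool frame, in m); y points along the fingers, z is the direction in which the jaws open and shut, and the axes are right-handed (so a half turn about y gives the same grasp; the last joint's range is limited). The gripper opens to 87 mm and grips with 3 to 60 N. Pads are 19 mm wide; open, the fingers measure 117 mm over their backs; the gripper's body (75 mm by 190 mm) begins 51 mm behind the grasp point.
Start: joints at [1.149, 0.527, 1.433, -0, 1.181, -0.178], TCP at [0.151, 0.607, 0.248] pointing down, gripper open.
Joint ranges: [-3.08, 3.08], [-0.75, 2.2], [0.22, 2.44], [-1.43, 4.57], [0, 2.65], [-2.85, 2.85]. Speed limits (rad/s): [2.79, 2.79, 3.14, 3.14, 3.14, 3.14].

## Interface

Orientations are given as a unit quaternion [x, y, z, w].
In Python, from rig import robot, eyes, ticket gives the robot as it stands.
- The arm moves only by the tool play_rows, never from a script. Its argument "series" is a list of rows, each a list of 7 numbers: the opening, from 0 (shut) to 1 (fully open), then the shift along the tool's x, y, z scaled (see below), then the turn, a rotation vector about the tool's x, y, z scaled (see below). In form: [[claw, dx, dy, dz, ax, ay, az], ...]. A call has 1 to 12 rows; each row shifts and turns the commanded pose from where the row before left it, along the tool's axes as they then stand; what a row does not reach is not made up. The controller multiplies each number of a shift by 100 mm and each number of a turn by 180 degrees. A row lasts 1/12 s, in which the tool goes at most 41.7 mm and 7.16 degrees, less where a joint would pass 70% of its speed; a pose out of reach is approached as far as the arm can. A call with a number of a shift or a turn outside -1 to 1 is refused whole. A call with a gripper value outside its range is refused whole. The fingers move at their own pace and stop on an object; "grip_force" is the grip in N (left out, the last holds). Time passes only in rows, so rows that do not move let the fingers close. It gives the time, the measured TCP pose, the force and the opening at its end, in the units of the state.
- robot.get_obs(): the state, without advancing time (a new reading comes with each control period).
- eyes.camera(name): name is "side" or "top"; returns the picture (480x640x3 uint8, red, green, blue); there is no depth.
- eyes.camera_params(name): a dict with "K" (3x3 intrinsics, pixels), "rvec" (rotation vector, rad) and "tvec" (3), from world to camera coordinates, as OpenCV has them. Camera axes: x right, y down, z forward; pixel columns grow to the right and rows downward; lengths in m; the calibration is good to about 2 mm. A picture is of the moment at which its call begins. camera_params takes no time and is no camera call.
- ticket.hand_in(): hands the job in, once; it reports no verdict.
The state is a dict: "time": time; "q": joint angles; "joint_velocities": joint speeds; "joint_torque": joint torques, N m; "position": TCP position; "tool_rot": TCP orientation; "ft_force": force on the tool from outside, world axes, zero at the start; "moment": the same for the moment, N m; "grip_width": finger opening in m.
Only numpy, scipy, OpenCV 4.12 (cv2) and the standard library are available. Lean on these libraries where they do the work, as an engineer would, in place of code of your own. Each camera call takes 0.05 s, during which the arm holds its last target.

## Working session

There is one attempt and no reset: what is moved stays moved. The work goes in short steps, Python scripts to look and compute and a tool call to move; the robot and the scene stay as the last step left them, time stands still between calls to the robot, and variables do not carry over. Pictures are saved under pics/ and viewed, and the job is handed in when it is done.

Besides the shell and the picture viewer there is one more tool, called after "Emit:" in YAML: its name, and indented under it one key for each argument. play_rows: Moves the arm, as the interface text tells. Its arguments: {"type":"object","properties":{"series":{"type":"array","items":{"type":"array","items":{"type":"number"}}},"grip_force":{"type":"number"}},"required":["series"]}

```bash
mkdir -p pics; ls; python3 - <<'E'
from rig import robot, eyes, ticket
import cv2
for n in ("side","top"):
    im=eyes.camera(n); cv2.imwrite(f"pics/{n}0.png",im[:,:,::-1]); p=eyes.camera_params(n); print(n,p)
print(robot.get_obs(), robot.nose_length)
E
```

```text
pics
side {'K': array([[535.66381331,   0.        , 313.63553999],
       [  0.        , 535.66381331, 242.89534836],
       [  0.        ,   0.        ,   1.        ]]), 'rvec': array([ 2.12714507, -0.40541092,  0.21759162]), 'tvec': array([-0.49546525,  0.13849475,  1.33778019])}
top {'K': array([[502.59266886,   0.        , 322.20332636],
       [  0.        , 502.59266886, 246.95168452],
       [  0.        ,   0.        ,   1.        ]]), 'rvec': array([ 2.19564017, -2.13786526,  0.08073558]), 'tvec': array([-0.06170283,  0.49585327,  1.16317234])}
{'time': 0.1, 'q': array([ 1.14851248e+00,  5.28371725e-01,  1.43374309e+00, -5.94800473e-05,
        1.18138892e+00, -1.78519661e-01]), 'joint_velocities': array([ 1.13485623e-06, -3.31029321e-03, -2.28004996e-03, -3.00409763e-04,
        4.09029556e-04, -1.46087173e-06]), 'joint_torque': array([ 7.94606535e-05, -4.40986454e+01, -1.77151269e+01,  6.35245861e-02,
        5.34506876e-02, -3.35861523e-05]), 'position': array([0.15059917, 0.60597191, 0.24668023]), 'tool_rot': array([ 0.70251297, -0.08614381,  0.0857811 , -0.70121064]), 'ft_force': array([0.00343472, 0.36739792, 0.72438094]), 'moment': array([ 0.03205981, -0.00940839,  0.00894303]), 'grip_width': 0.0867739973715491} 0.025
```

View pics/side0.png

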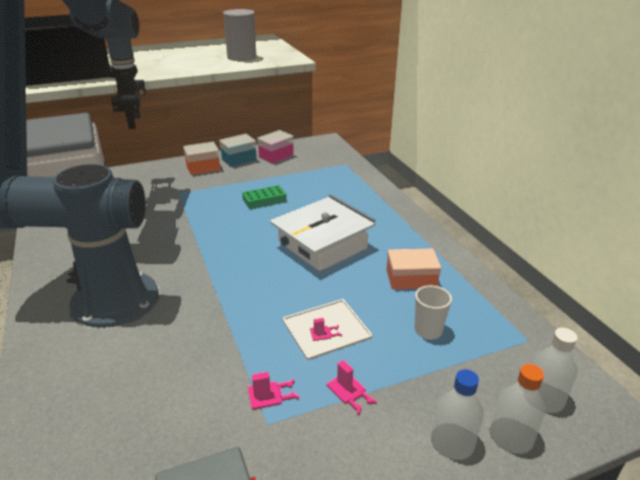

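View pics/top0.png

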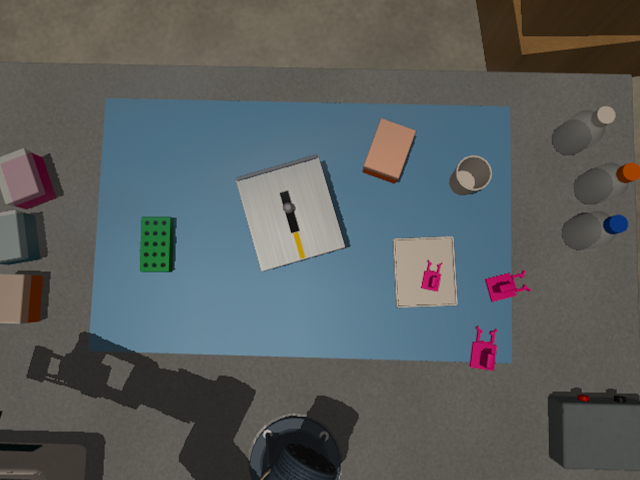

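Both views show the small clip in the tray: top at about (431,278), side at about (322,328). The spindle is at top (289,208) and side (325,216), with the stripe toward the robot. I'll enlarge both.

```bash
python3 - <<'E'
import cv2, numpy as np
def crop(n,x,y,w,h,s):
    im=cv2.imread(f"pics/{n}0.png")[y:y+h,x:x+w]
    return cv2.resize(im,None,fx=s,fy=s,interpolation=cv2.INTER_CUBIC)
a=crop("top",405,250,50,50,8); b=crop("side",295,305,50,50,8)
cv2.imwrite("pics/cropclip.png",np.hstack([a,b]))
a=crop("top",260,180,66,90,6); b=crop("side",285,195,66,90,6)
cv2.imwrite("pics/cropsp.png",np.hstack([a,b]))
E
```

```text
(no output)
```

View pics/cropclip.png

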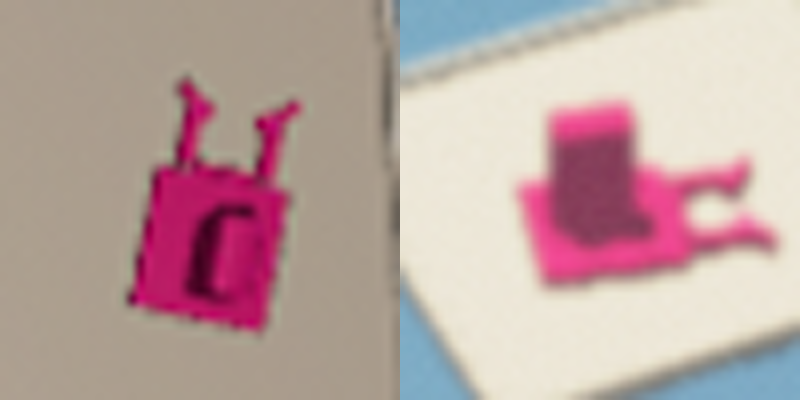

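View pics/cropsp.png

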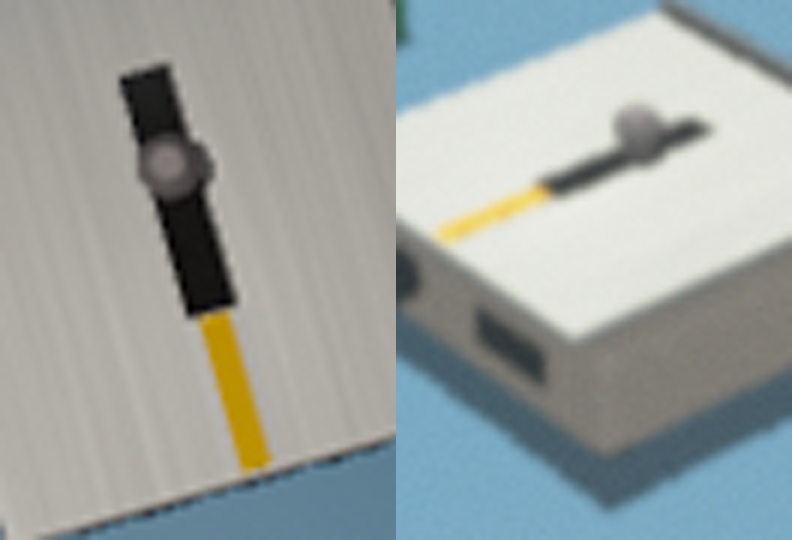

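```bash
cat > h.py <<'E'
import numpy as np, cv2, pickle
from scipy.optimize import least_squares
from rig import robot, eyes, ticket
P={n:eyes.camera_params(n) for n in("side","top")}
def proj(n,X):
    p=P[n]; return cv2.projectPoints(np.atleast_2d(np.float64(X)),p['rvec'],p['tvec'],p['K'],None)[0][:,0]
def ray(n,u,v):
    p=P[n];R=cv2.Rodrigues(p['rvec'])[0];d=R.T@np.linalg.inv(p['K'])@[u,v,1];return -R.T@p['tvec'],d/np.linalg.norm(d)
def onz(n,u,v,z):
    c,d=ray(n,u,v);return c+d*(z-c[2])/d[2]
def tri(a,b): # a: top px, b: side px
    f=lambda X:np.r_[proj("top",X)[0]-a,proj("side",X)[0]-b]
    r=least_squares(f,[.6,0,.05]);return r.x,np.abs(r.fun).max()
def cp(x,y,ox,oy,s): return np.array([(x+.5)/s-.5+ox,(y+.5)/s-.5+oy])
E
python3 - <<'E'
from h import *
np.set_printoptions(precision=4,suppress=True)
t=lambda x,y:cp(x,y,405,250,8); s=lambda x,y:cp(x-400,y,295,305,8)
print("cams",ray("top",0,0)[0],ray("side",0,0)[0])
# clip tab top
print("tabtop",tri(t(236,252),s(592,122)))
print("plate corners top@z=.01")
for q in [(130,302),(263,332),(290,190),(157,168)]: print(onz("top",*t(*q),.010))
for q in [(185,80),(297,105)]: print("tips",onz("top",*t(*q),.010))
for q in [(520,185),(547,285),(692,265)]: print("side",onz("side",*s(*q),.010))
for q in [(745,160),(775,245)]: print("side tips",onz("side",*s(*q),.010))
t=lambda x,y:cp(x,y,260,180,6); s=lambda x,y:cp(x-396,y,285,195,6)
print("head top",tri(t(168,165),s(634,122)))
print("slot near end L/R", onz("top",*t(188,318),.086),onz("top",*t(238,305),.086))
print("slot far", onz("top",*t(120,76),.086),onz("top",*t(169,65),.086))
print("stripe end",onz("top",*t(256,468),.086),"stripe begin",onz("top",*t(216,314),.086))
print("tri stripe begin",tri(t(216,314),s(545,189)))
print("tri stripe end",tri(t(258,467),s(440,238)))
print("tri slot far",tri(t(144,70),s(700,128)))
E
```

```text
cams [ 0.3899 -0.0694  1.2024] [ 0.0789 -1.1469  0.8559]
tabtop (array([ 0.4233, -0.3072,  0.045 ]), np.float64(0.05263613773814768))
plate corners top@z=.01
[ 0.4089 -0.2834  0.01  ]
[ 0.4012 -0.3225  0.01  ]
[ 0.4432 -0.3301  0.01  ]
[ 0.4486 -0.2909  0.01  ]
tips [ 0.4749 -0.299   0.01  ]
tips [ 0.4684 -0.3321  0.01  ]
side [ 0.4087 -0.2883  0.01  ]
side [ 0.4009 -0.3291  0.01  ]
side [ 0.4418 -0.3367  0.01  ]
side tips [ 0.4732 -0.3024  0.01  ]
side tips [ 0.4669 -0.3379  0.01  ]
head top (array([0.5767, 0.0296, 0.1001]), np.float64(0.2151236505424663))
slot near end L/R [0.522  0.0213 0.086 ] [0.5273 0.0028 0.086 ]
slot far [0.6129 0.0499 0.086 ] [0.6175 0.0316 0.086 ]
stripe end [ 0.4666 -0.0058  0.086 ] stripe begin [0.5238 0.0109 0.086 ]
tri stripe begin (array([0.5241, 0.0108, 0.0865]), np.float64(0.21803090467017228))
tri stripe end (array([ 0.4674, -0.0065,  0.0838]), np.float64(0.167844812597707))
tri slot far (array([0.6158, 0.0415, 0.0818]), np.float64(0.2750936193832558))
```

```bash
cat >> h.py <<'E'
from scipy.spatial.transform import Rotation as Ro
def Rdown(yaw,sgn):  # tool y=-Z, z= sgn*(y-axis of frame at yaw)
    z=sgn*np.array([-np.sin(yaw),np.cos(yaw),0]); y=np.array([0,0,-1.]); return np.c_[np.cross(y,z),y,z]
E
python3 - <<'E'
from h import *
np.set_printoptions(precision=4,suppress=True)
o=robot.get_obs(); R=Ro.from_quat(o['tool_rot']).as_matrix(); print(R)
for s in(1,-1):
  for yaw in (-10.8,17): print(s,yaw,np.rad2deg(Ro.from_matrix(R.T@Rdown(np.deg2rad(yaw),s)).as_rotvec()))
t=lambda x,y:cp(x,y,405,250,8); s=lambda x,y:cp(x-400,y,295,305,8)
print("tab top @.049 top/side",onz("top",*t(236,252),.049),onz("side",*s(592,122),.049))
c=[(237.5,181),(319,157),(345.5,247),(262,271)]
w=[onz("top",*q,.086) for q in c]; print(np.array(w))
for i in range(4): d=w[(i+1)%4]-w[i]; print(np.linalg.norm(d),np.rad2deg(np.arctan2(d[1],d[0])))
E
```

```text
[[ 0.9704 -0.0007  0.2413]
 [-0.2413 -0.0018  0.9704]
 [-0.0003 -1.     -0.0019]]
1 -10.8 [ 0.1078 -3.1654 -0.0193]
1 17 [  0.1013 -30.9654  -0.0452]
-1 -10.8 [  0.0298 176.8346   0.1665]
-1 17 [  0.0603 149.0346   0.135 ]
tab top @.049 top/side [ 0.4233 -0.3064  0.049 ] [ 0.4215 -0.3113  0.049 ]
[[ 0.6364  0.1462  0.086 ]
 [ 0.6961 -0.0367  0.086 ]
 [ 0.4928 -0.1015  0.086 ]
 [ 0.4343  0.0829  0.086 ]]
0.19244788828790577 -71.92182655594554
0.21344560245372923 -162.32823163107972
0.19342749326319691 107.58353699767962
0.21178498318162078 17.405499847560396
```

Emit:
play_rows:
  series:
    - [1,0.32,0,-0.22,0,0,0]
    - [1,0.32,0,-0.22,0,0,0]
    - [1,0.32,0,-0.22,0,0,0]
    - [1,0.32,0,-0.22,0,0,0]
    - [1,0.32,0,-0.22,0,0,0]
    - [1,0.32,0,-0.22,0,0,0]
    - [1,0.32,0,-0.22,0,0,0]
    - [1,0.32,0,-0.22,0,0,0]
    - [1,0.32,0,-0.22,0,0,0]
    - [1,0.32,0,-0.22,0,0,0]
    - [1,0.32,0,-0.22,0,0,0]
    - [1,0.32,0,-0.22,0,0,0]
  grip_force: 40

```text
time: 1.1
position: [0.4604, 0.2559, 0.2473]
tool_rot: [0.702, -0.086, 0.086, -0.702]
ft_force: [0.1, 0.4, 0.2]
grip_width: 0.087
```

Emit:
play_rows:
  series:
    - [1,0.07,0,-0.38,0,0,0]
    - [1,0.07,0,-0.38,0,0,0]
    - [1,0.07,0,-0.38,0,0,0]
    - [1,0.07,0,-0.38,0,0,0]
    - [1,0.07,0,-0.38,0,0,0]
    - [1,0.07,0,-0.38,0,0,0]
    - [1,0.07,0,-0.38,0,0,0]
    - [1,0.07,0,-0.38,0,0,0]
    - [1,0.07,0.1,-0.38,0,0,0]
    - [1,0.07,0.1,-0.38,0,0,0]
    - [1,0.07,0.1,-0.38,0,0,0]
    - [1,0.07,0.1,-0.38,0,0,0]

```text
time: 2.1
position: [0.4305, -0.2069, 0.207]
tool_rot: [-0.702, 0.086, -0.086, 0.702]
ft_force: [0.9, 0.3, 0.4]
grip_width: 0.0868
```

```bash
cat >> h.py <<'E'
def plan(target,yaw,s=1):
    o=robot.get_obs(); R=Ro.from_quat(o['tool_rot']).as_matrix(); T=Rdown(np.deg2rad(yaw),s)
    print("q",o['q'],"pos",o['position'],"F",o['ft_force'],"t",o['time'])
    print("tool shift (x100mm)",R.T@(np.array(target)-o['position'])*10,"turn(x180)",Ro.from_matrix(R.T@T).as_rotvec()/np.pi, "axes x",R[:,0],"z",R[:,2])
E
python3 - <<'E'
from h import *
np.set_printoptions(precision=4,suppress=True)
plan([.4230,-.3075,.13],-10.8)
E
```

```text
q [-0.6827  0.3923  1.8374  0.0002  0.9121 -2.0094] pos [ 0.4305 -0.2069  0.207 ] F [0.8837 0.2589 0.3962] t 2.1
tool shift (x100mm) [ 0.1702  0.7701 -0.9941] turn(x180) [-0.0001 -0.0177 -0.    ] axes x [ 0.9703 -0.2417 -0.0001] z [0.2417 0.9703 0.0002]
```

Emit:
play_rows:
  series:
    - [1,0.04,0.1,-0.25,0,-0.009,0]
    - [1,0.04,0.2,-0.25,0,-0.0087,0]
    - [1,0.04,0.2,-0.25,0,0,0]
    - [1,0.05,0.27,-0.244,0,0,0]
    - [1,0,0,0,0,0,0]

```text
time: 2.52
position: [0.4261, -0.3093, 0.1259]
tool_rot: [-0.703, 0.069, -0.067, 0.705]
ft_force: [1.0, 0.0, -0.0]
grip_width: 0.0872
```

```bash
python3 - <<'E'
from h import *
np.set_printoptions(precision=4,suppress=True)
plan([.4230,-.3075,.13],-10.8)
o=robot.get_obs();R=Ro.from_quat(o['tool_rot']).as_matrix();p=o['position']
a=[]
for n,(x,y) in {"top":(380,220),"side":(270,260)}.items():
    im=eyes.camera(n)[:,:,::-1].copy(); cv2.imwrite(f"pics/{n}1.png",im)
    a.append(cv2.resize(im[y:y+100,x:x+100],None,fx=4,fy=4,interpolation=cv2.INTER_CUBIC))
    for s in(-1,0,1): print(n,"tip",(proj(n,p+R@[0,.025,s*.0435])[0]-[x,y])*4)
cv2.imwrite("pics/c1.png",np.hstack(a))
E
```

```text
q [-0.8399  0.581   1.784  -0.0012  0.7805 -2.2178] pos [ 0.4261 -0.3093  0.1259] F [ 1.0312  0.0279 -0.0021] t 2.5167
tool shift (x100mm) [-0.0341 -0.0412  0.0122] turn(x180) [-0.0005 -0.0011 -0.0012] axes x [ 0.9816 -0.1908 -0.0036] z [0.1908 0.9816 0.0017]
top tip [319.8747 254.6345]
top tip [241.2703 237.2485]
top tip [162.8717 219.9079]
side tip [216.8715 215.5081]
side tip [200.9877 163.5532]
side tip [186.0389 114.6565]
```

View pics/c1.png

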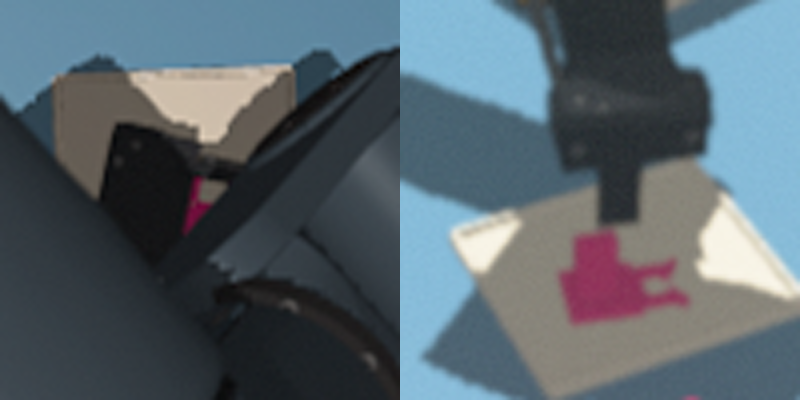

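Emit:
play_rows:
  series:
    - [1,-0.04,0,0.016,0,-0.001,-0.001]
    - [1,0,0.2,0,0,0,0]
    - [1,0,0.2,0,0,0,0]
    - [1,0,0.2,0,0,0,0]
    - [1,0,0.15,0,0,0,0]
    - [1,0,0.04,0,0,0,0]
    - [1,0,0,0,0,0,0]
    - [1,0,0,0,0,0,0]

```text
time: 3.28
position: [0.4243, -0.3032, 0.0528]
tool_rot: [0.705, -0.063, 0.066, -0.704]
ft_force: [0.7, -0.6, -0.1]
grip_width: 0.0871
```

```bash
python3 - <<'E'
from h import *
np.set_printoptions(precision=4,suppress=True)
plan([.4225,-.3070,.039],-10.8)
n="side";im=eyes.camera(n)[:,:,::-1].copy(); x,y=280,280
cv2.imwrite("pics/c2.png",cv2.resize(im[y:y+80,x:x+80],None,fx=7,fy=7,interpolation=cv2.INTER_CUBIC))
E
```

```text
q [-0.8361  0.7071  1.8363  0.0035  0.5943 -2.2259] pos [ 0.4243 -0.3032  0.0528] F [ 0.7432 -0.5689 -0.1163] t 3.2833
tool shift (x100mm) [-0.0111  0.1381 -0.0405] turn(x180) [0.0003 0.0015 0.0014] axes x [ 0.9831 -0.1829  0.0043] z [ 0.1829  0.9831 -0.0008]
```

View pics/c2.png

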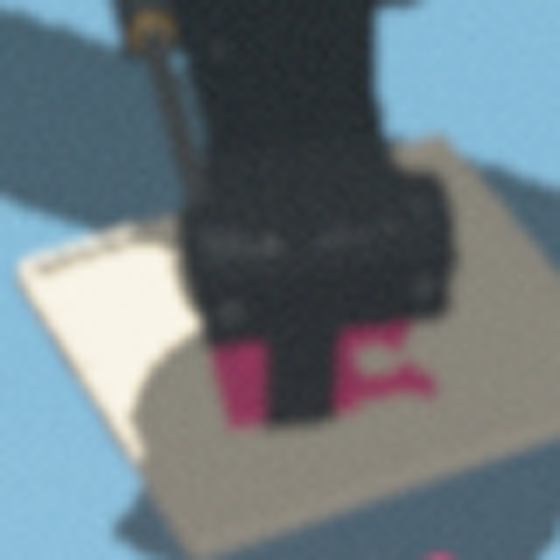

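Emit:
play_rows:
  series:
    - [1,-0.01,0.13,-0.03,0,0.001,0.001]
    - [1,0,0,0,0,0,0]
    - [1,0,0,0,0,0,0]
    - [1,0,0,0,0,0,0]

```text
time: 3.67
position: [0.4226, -0.3065, 0.0394]
tool_rot: [0.704, -0.066, 0.067, -0.704]
ft_force: [1.3, -0.4, 0.3]
grip_width: 0.087
```

Emit:
play_rows:
  series:
    - [1,0,0,0,0,0,0]
    - [1,0,0,0,0,0,0]
    - [1,0,0,0,0,0,0]

```text
time: 3.92
position: [0.4225, -0.3065, 0.039]
tool_rot: [0.704, -0.066, 0.067, -0.704]
ft_force: [0.6, 0.4, -0.0]
grip_width: 0.0868
```

Emit:
play_rows:
  series:
    - [0,0,0,0,0,0,0]
    - [0,0,0,0,0,0,0]
    - [0,0,0,0,0,0,0]
    - [0,0,0,0,0,0,0]
    - [0,0,0,0,0,0,0]
    - [0,0,0,0,0,0,0]
    - [0,0,0,0,0,0,0]
    - [0,0,0,0,0,0,0]
  grip_force: 40

```text
time: 4.58
position: [0.4223, -0.3064, 0.0385]
tool_rot: [-0.704, 0.066, -0.066, 0.704]
ft_force: [-0.2, 0.2, 0.4]
grip_width: 0.0415
```

```bash
python3 - <<'E'
from h import *
np.set_printoptions(precision=4,suppress=True)
plan([.4225,-.3070,.039],-10.8)
n="side";im=eyes.camera(n)[:,:,::-1].copy(); x,y=280,280
cv2.imwrite("pics/c3.png",cv2.resize(im[y:y+80,x:x+80],None,fx=7,fy=7,interpolation=cv2.INTER_CUBIC))
E
```

```text
q [-0.8421  0.7352  1.8361 -0.      0.5703 -2.2246] pos [ 0.4223 -0.3064  0.0385] F [-0.2243  0.2118  0.4286] t 4.5833
tool shift (x100mm) [ 0.0031 -0.0048 -0.0056] turn(x180) [-0.      0.0001 -0.    ] axes x [ 0.9823 -0.1872 -0.    ] z [0.1872 0.9823 0.    ]
```

View pics/c3.png

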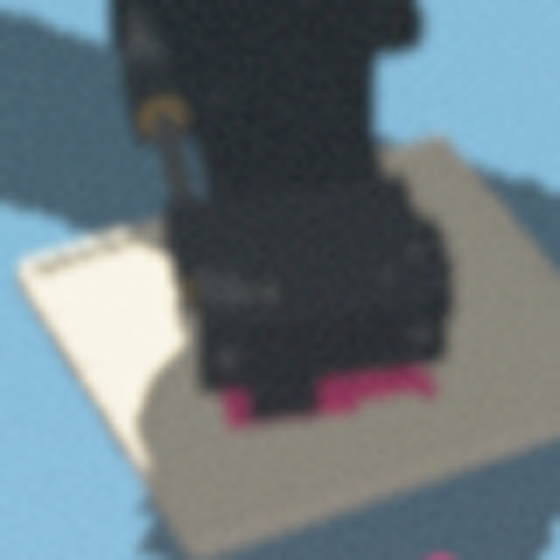

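Still closing (41 mm). Nothing is off so far, so I'll let the fingers finish.

Emit:
play_rows:
  series:
    - [0,0,0,0,0,0,0]
    - [0,0,0,0,0,0,0]
    - [0,0,0,0,0,0,0]
    - [0,0,0,0,0,0,0]
    - [0,0,0,0,0,0,0]
    - [0,0,0,0,0,0,0]
    - [0,0,0,0,0,0,0]
    - [0,0,0,0,0,0,0]
  grip_force: 40

```text
time: 5.3
position: [0.4223, -0.3064, 0.0386]
tool_rot: [0.704, -0.066, 0.066, -0.704]
ft_force: [0.4, -0.4, 0.4]
grip_width: 0.012
```

Emit:
play_rows:
  series:
    - [0,0,-0.1,0,0,0,0]
    - [0,0,-0.25,0,0,0,0]
    - [0,0,-0.35,0,0,0,0]
    - [0,0,-0.35,0,0,0,0]
    - [0,0,-0.25,0,0,0,0]
    - [0,0,-0.1,0,0,0,0]
    - [0,0,0,0,0,0,0]
    - [0,0,0,0,0,0,0]

```text
time: 5.97
position: [0.4221, -0.3061, 0.1786]
tool_rot: [0.704, -0.066, 0.066, -0.704]
ft_force: [0.6, 1.4, -1.0]
grip_width: 0.0114
```

```bash
python3 - <<'E'
from h import *
np.set_printoptions(precision=4,suppress=True)
n="side";im=eyes.camera(n)[:,:,::-1].copy(); x,y=280,200
cv2.imwrite("pics/c4.png",cv2.resize(im[y:y+120,x:x+120],None,fx=5,fy=5,interpolation=cv2.INTER_CUBIC))
t=lambda x,y:cp(x,y,260,180,6)
print(onz("top",*t(171,163),.110))
plan([.504,.007,.178],17.6)
E
```

```text
[0.5762 0.0275 0.11  ]
q [-0.8421  0.4897  1.7611  0.      0.893  -2.2246] pos [ 0.4216 -0.3056  0.1776] F [-1.0981  0.7128 -0.4635] t 6.0167
tool shift (x100mm) [0.2242 0.0002 3.2253] turn(x180) [-0.0006 -0.1577 -0.0004] axes x [ 0.9823 -0.1871 -0.0018] z [0.1871 0.9823 0.0014]
```

View pics/c4.png

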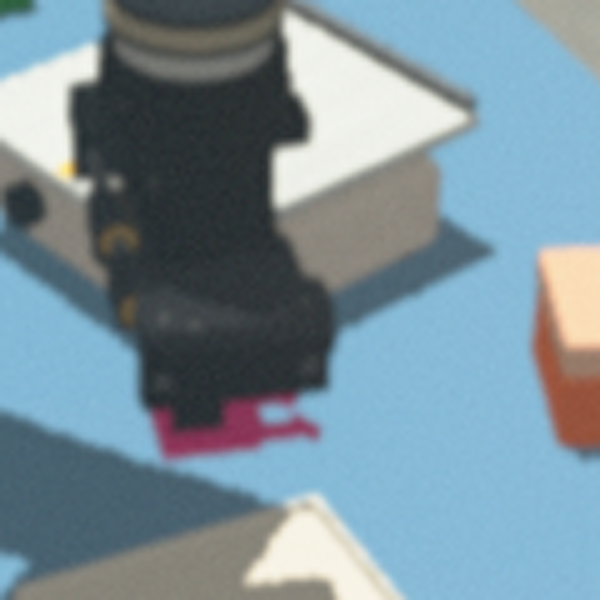

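Emit:
play_rows:
  series:
    - [0,0.01,0,0.12,0,0,0]
    - [0,0.02,0,0.25,0,0,0]
    - [0,0.025,0,0.32,0,0,0]
    - [0,0.025,0,0.36,0,0,0]
    - [0,0.025,0,0.36,0,0,0]
    - [0,0.025,0,0.36,0,0,0]
    - [0,0.025,0,0.36,0,0,0]
    - [0,0.025,0,0.36,0,0,0]
    - [0,0.02,0,0.32,0,0,0]
    - [0,0.015,0,0.25,0,0,0]
    - [0,0.01,0,0.16,0,0,0]
    - [0,0,0,0,0,0,0]

```text
time: 7.02
position: [0.5035, 0.0096, 0.1768]
tool_rot: [-0.704, 0.066, -0.064, 0.705]
ft_force: [-0.2, 0.2, -1.0]
grip_width: 0.0118
```

Emit:
play_rows:
  series:
    - [0,0,0,0,0,-0.017,0]
    - [0,0,0,0,0,-0.025,0]
    - [0,0,0,0,0,-0.025,0]
    - [0,0,0,0,0,-0.025,0]
    - [0,0,0,0,0,-0.025,0]
    - [0,0,0,0,0,-0.025,0]
    - [0,0,0,0,0,-0.0157,0]
    - [0,0,0,0,0,0,0]
    - [0,0,0,0,0,0,0]
    - [0,0,0,0,0,0,0]

```text
time: 7.85
position: [0.5041, 0.0056, 0.1778]
tool_rot: [-0.699, -0.107, 0.108, 0.699]
ft_force: [-0.2, -0.0, -0.5]
grip_width: 0.0115
```

```bash
python3 - <<'E'
from h import *
np.set_printoptions(precision=4,suppress=True)
a=[]
for n,(x,y) in {"top":(250,170),"side":(270,170)}.items():
    im=eyes.camera(n)[:,:,::-1].copy()
    a.append(cv2.resize(im[y:y+100,x:x+100],None,fx=4,fy=4,interpolation=cv2.INTER_CUBIC))
cv2.imwrite("pics/c5.png",np.hstack(a))
plan([.504,.007,.130],17.6)
E
```

```text
q [-0.2107  0.4702  1.8012 -0.      0.8711 -2.0878] pos [0.5044 0.0056 0.1782] F [-0.1148  0.2806 -0.3153] t 7.95
tool shift (x100mm) [0.001  0.4819 0.0141] turn(x180) [-0.0001 -0.0003 -0.0002] axes x [ 0.9535  0.3015 -0.0008] z [-0.3015  0.9535  0.0004]
```

View pics/c5.png

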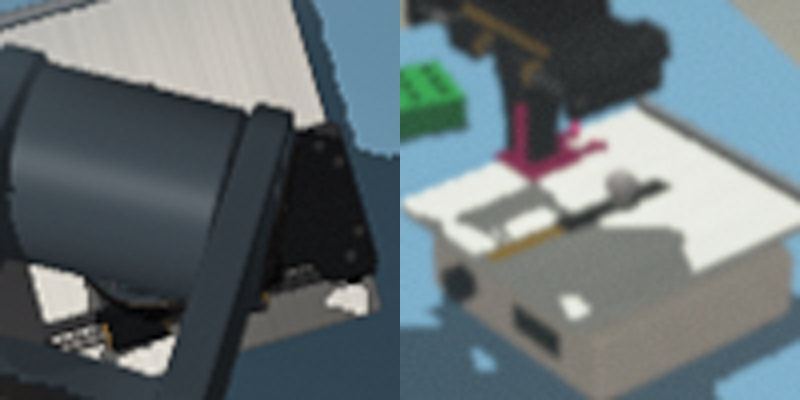

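Emit:
play_rows:
  series:
    - [0,0,0.15,0,0,0,0]
    - [0,0,0.2,0,0,0,0]
    - [0,0,0.15,0,0,0,0]
    - [0,0,0.03,0,0,0,0]
    - [0,0,0,0,0,0,0]
    - [0,0,0,0,0,0,0]
    - [0,0,0,0,0,0,0]

```text
time: 8.53
position: [0.5054, 0.0056, 0.1264]
tool_rot: [0.699, 0.109, -0.108, -0.699]
ft_force: [0.4, -0.0, 0.2]
grip_width: 0.0117
```

Emit:
play_rows:
  series:
    - [0,0,0.01,0,0,0,0]
    - [0,0,0,0,0,0,0]
    - [0,0,0,0,0,0,0]

```text
time: 8.78
position: [0.5049, 0.0057, 0.125]
tool_rot: [0.699, 0.109, -0.108, -0.699]
ft_force: [-0.4, -0.3, -1.1]
grip_width: 0.0118
```

Emit:
play_rows:
  series:
    - [0,0,0.015,0,0,0,0]
    - [0,0,0,0,0,0,0]
    - [0,0,0,0,0,0,0]

```text
time: 9.03
position: [0.5046, 0.0057, 0.123]
tool_rot: [-0.699, -0.108, 0.108, 0.699]
ft_force: [-0.2, -0.2, -0.7]
grip_width: 0.0117
```

Emit:
play_rows:
  series:
    - [0,0,0.01,0,0,0,0]
    - [0,0,0,0,0,0,0]
    - [0,0,0,0,0,0,0]

```text
time: 9.28
position: [0.5046, 0.0057, 0.122]
tool_rot: [-0.699, -0.108, 0.108, 0.699]
ft_force: [0.3, 0.9, -0.3]
grip_width: 0.0115
```

```bash
python3 - <<'E'
from h import *
a=[]
for n,(x,y) in {"side":(280,180)}.items():
    im=eyes.camera(n)[:,:,::-1].copy()
    a.append(cv2.resize(im[y:y+80,x:x+80],None,fx=7,fy=7,interpolation=cv2.INTER_CUBIC))
cv2.imwrite("pics/c6.png",np.hstack(a))
E
```

```text
(no output)
```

View pics/c6.png

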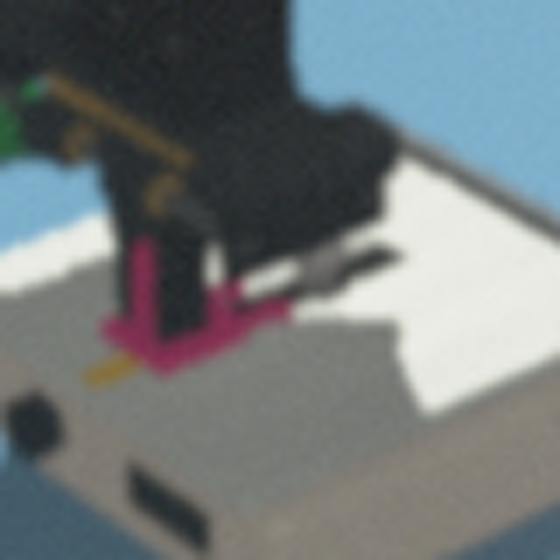

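Emit:
play_rows:
  series:
    - [0,0,0.01,0,0,0,0]
    - [0,0,0,0,0,0,0]
    - [0,0,0,0,0,0,0]

```text
time: 9.58
position: [0.5046, 0.0057, 0.121]
tool_rot: [-0.699, -0.108, 0.108, 0.699]
ft_force: [0.1, 0.6, -1.2]
grip_width: 0.0116
```

Emit:
play_rows:
  series:
    - [0,0,0.01,0,0,0,0]
    - [0,0,0,0,0,0,0]
    - [0,0,0,0,0,0,0]

```text
time: 9.83
position: [0.5048, 0.0057, 0.1205]
tool_rot: [0.699, 0.108, -0.108, -0.699]
ft_force: [0.3, 0.1, 4.9]
grip_width: 0.0111
```

Emit:
play_rows:
  series:
    - [0,0,-0.004,0,0,0,0]
    - [0,0,0,0,0,0,0]
    - [0,0.03,0,0,0,0,0]
    - [0,0.04,0,0,0,0,0]
    - [0,0.04,0,0,0,0,0]
    - [0,0.03,0,0,0,0,0]
    - [0,0,0,0,0,0,0]
    - [0,0,0,0,0,0,0]

```text
time: 10.5
position: [0.5183, 0.0101, 0.1205]
tool_rot: [0.699, 0.108, -0.108, -0.699]
ft_force: [-0.3, 0.3, 4.5]
grip_width: 0.0118
```

```bash
python3 - <<'E'
from h import *
a=[]
for n,(x,y) in {"side":(280,180)}.items():
    im=eyes.camera(n)[:,:,::-1].copy()
    a.append(cv2.resize(im[y:y+80,x:x+80],None,fx=7,fy=7,interpolation=cv2.INTER_CUBIC))
cv2.imwrite("pics/c7.png",np.hstack(a))
E
```

```text
(no output)
```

View pics/c7.png

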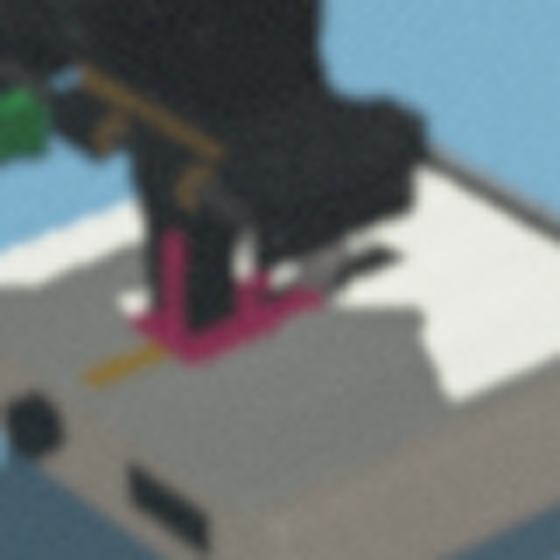

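Emit:
play_rows:
  series:
    - [0,0,-0.003,0,0,0,0]
    - [0,0.02,0,0,0,0,0]
    - [0,0,0,0,0,0,0]
    - [0,0,0,0,0,0,0]

```text
time: 10.88
position: [0.5203, 0.0105, 0.1205]
tool_rot: [0.699, 0.108, -0.108, -0.699]
ft_force: [-0.1, 0.3, 0.2]
grip_width: 0.0115
```

Emit:
play_rows:
  series:
    - [0,0.02,0,0,0,0,0]
    - [0,0,0,0,0,0,0]
    - [0,0,0,0,0,0,0]

```text
time: 11.13
position: [0.5221, 0.0112, 0.1206]
tool_rot: [0.699, 0.108, -0.108, -0.699]
ft_force: [-0.3, 0.3, 0.5]
grip_width: 0.0114
```

Emit:
play_rows:
  series:
    - [0,0.02,0,0,0,0,0]
    - [0,0,0,0,0,0,0]
    - [0,0,0,0,0,0,0]

```text
time: 11.38
position: [0.524, 0.0118, 0.1207]
tool_rot: [0.699, 0.108, -0.108, -0.699]
ft_force: [-0.6, -0.7, -0.8]
grip_width: 0.0116
```

Emit:
play_rows:
  series:
    - [0,0.02,0,0,0,0,0]
    - [0,0,0,0,0,0,0]
    - [0,0,0,0,0,0,0]

```text
time: 11.63
position: [0.5258, 0.0124, 0.1207]
tool_rot: [0.699, 0.108, -0.108, -0.699]
ft_force: [-0.8, -0.5, -1.1]
grip_width: 0.0115
```

Emit:
play_rows:
  series:
    - [0,0.02,0,0,0,0,0]
    - [0,0,0,0,0,0,0]
    - [0,0,0,0,0,0,0]

```text
time: 11.88
position: [0.5277, 0.013, 0.1208]
tool_rot: [0.699, 0.108, -0.108, -0.699]
ft_force: [-0.4, 0.1, 0.3]
grip_width: 0.0118
```

Emit:
play_rows:
  series:
    - [0,0.02,0,0,0,0,0]
    - [0,0,0,0,0,0,0]
    - [0,0,0,0,0,0,0]

```text
time: 12.13
position: [0.529, 0.0135, 0.1206]
tool_rot: [-0.699, -0.108, 0.109, 0.699]
ft_force: [-2.4, -1.1, -0.3]
grip_width: 0.0118
```

Emit:
play_rows:
  series:
    - [0,0.02,0,0,0,0,0]
    - [0,0,0,0,0,0,0]
    - [0,0,0,0,0,0,0]

```text
time: 12.38
position: [0.5312, 0.0142, 0.1207]
tool_rot: [-0.699, -0.108, 0.108, 0.699]
ft_force: [-2.5, -2.5, -0.0]
grip_width: 0.0117
```

Emit:
play_rows:
  series:
    - [0,0.01,0,0,0,0,0]
    - [0,0.01,0,0,0,0,0]
    - [0,0.01,0,0,0,0,0]
    - [0,0.01,0,0,0,0,0]
    - [0,0,0,0,0,0,0]

```text
time: 12.8
position: [0.5354, 0.0155, 0.1207]
tool_rot: [0.699, 0.108, -0.108, -0.699]
ft_force: [-1.8, -0.5, -0.8]
grip_width: 0.0115
```

Emit:
play_rows:
  series:
    - [0,0.01,0,0,0,0,0]
    - [0,0.01,0,0,0,0,0]
    - [0,0.01,0,0,0,0,0]
    - [0,0,0,0,0,0,0]

```text
time: 13.13
position: [0.5383, 0.0164, 0.1208]
tool_rot: [0.699, 0.108, -0.108, -0.699]
ft_force: [-2.0, -1.1, -0.1]
grip_width: 0.0113
```

```bash
python3 - <<'E'
from h import *
a=[]
for n,(x,y) in {"side":(280,180)}.items():
    im=eyes.camera(n)[:,:,::-1].copy()
    a.append(cv2.resize(im[y:y+80,x:x+80],None,fx=7,fy=7,interpolation=cv2.INTER_CUBIC))
cv2.imwrite("pics/c8.png",np.hstack(a))
E
```

```text
(no output)
```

View pics/c8.png

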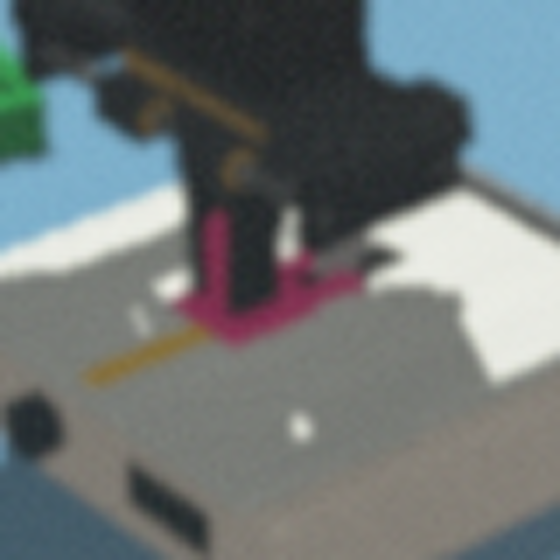

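Emit:
play_rows:
  series:
    - [0,0.01,0,0,0,0,0]
    - [0,0,0,0,0,0,0]

```text
time: 13.35
position: [0.5392, 0.0166, 0.1208]
tool_rot: [0.699, 0.108, -0.108, -0.699]
ft_force: [-1.9, -1.3, -0.8]
grip_width: 0.0115
```

Emit:
play_rows:
  series:
    - [0,0.01,0,0,0,0,0]
    - [0,0,0,0,0,0,0]

```text
time: 13.52
position: [0.5401, 0.0169, 0.1208]
tool_rot: [0.699, 0.108, -0.108, -0.699]
ft_force: [-1.3, -2.2, -1.2]
grip_width: 0.0119
```

Emit:
play_rows:
  series:
    - [0,0.01,0,0,0,0,0]
    - [0,0,0,0,0,0,0]

```text
time: 13.68
position: [0.5411, 0.0172, 0.1208]
tool_rot: [0.699, 0.108, -0.108, -0.699]
ft_force: [-1.4, -1.9, -1.1]
grip_width: 0.0116
```

Emit:
play_rows:
  series:
    - [0,0.01,0,0,0,0,0]
    - [0,0,0,0,0,0,0]

```text
time: 13.85
position: [0.542, 0.0175, 0.1208]
tool_rot: [0.699, 0.108, -0.108, -0.699]
ft_force: [-1.2, -1.3, -0.5]
grip_width: 0.0118
```

Emit:
play_rows:
  series:
    - [0,0.01,0,0,0,0,0]
    - [0,0.01,0,0,0,0,0]
    - [0,0.01,0,0,0,0,0]
    - [0,0,0,0,0,0,0]

```text
time: 14.18
position: [0.5448, 0.0185, 0.1207]
tool_rot: [0.699, 0.108, -0.108, -0.699]
ft_force: [-1.2, -2.1, -0.4]
grip_width: 0.0117
```

Emit:
play_rows:
  series:
    - [0,0.01,0,0,0,0,0]
    - [0,0.01,0,0,0,0,0]
    - [0,0.01,0,0,0,0,0]
    - [0,0,0,0,0,0,0]

```text
time: 14.52
position: [0.5456, 0.0189, 0.1207]
tool_rot: [-0.699, -0.107, 0.11, 0.699]
ft_force: [-6.1, -4.2, 3.2]
grip_width: 0.0117
```

Emit:
play_rows:
  series:
    - [0,0,0,0,0,0,0]
    - [0,0,0,0,0,0,0]

```text
time: 14.68
position: [0.5456, 0.0189, 0.1207]
tool_rot: [-0.699, -0.107, 0.11, 0.699]
ft_force: [-5.8, -5.0, 3.3]
grip_width: 0.0116
```

Emit:
play_rows:
  series:
    - [0,0,0,-0.008,0,0,0]
    - [0,0,0,0,0,0,0]
    - [0,0,0,0,0,0,0]

```text
time: 14.93
position: [0.5469, 0.0183, 0.1207]
tool_rot: [-0.699, -0.108, 0.109, 0.699]
ft_force: [-4.4, -4.1, 1.3]
grip_width: 0.0119
```

Emit:
play_rows:
  series:
    - [0,0.008,0,-0.005,0,0,0]
    - [0,0,0,0,0,0,0]
    - [0,0,0,0,0,0,0]

```text
time: 15.18
position: [0.5472, 0.0183, 0.1207]
tool_rot: [-0.699, -0.107, 0.11, 0.699]
ft_force: [-5.0, -4.3, 1.7]
grip_width: 0.0116
```

Emit:
play_rows:
  series:
    - [0,0.01,0,0,0,0,0]
    - [0,0,0,0,0,0,0]
    - [0,0,0,0,0,0,0]

```text
time: 15.43
position: [0.5474, 0.0184, 0.1207]
tool_rot: [-0.699, -0.107, 0.11, 0.699]
ft_force: [-6.5, -4.3, 3.9]
grip_width: 0.0119
```

```bash
python3 - <<'E'
from h import *
np.set_printoptions(precision=4,suppress=True)
a=[]
for n,(x,y) in {"side":(280,180)}.items():
    im=eyes.camera(n)[:,:,::-1].copy()
    a.append(cv2.resize(im[y:y+80,x:x+80],None,fx=7,fy=7,interpolation=cv2.INTER_CUBIC))
cv2.imwrite("pics/c9.png",np.hstack(a))
plan([.55,.02,.1207],17.6)
E
```

```text
q [-0.1698  0.6099  1.733  -0.0017  0.8036 -2.0472] pos [0.5474 0.0184 0.1207] F [-7.4859 -4.3627  4.3632] t 15.4833
tool shift (x100mm) [ 0.0294 -0.0002  0.0071] turn(x180) [-0.0004  0.0002 -0.0016] axes x [ 0.953  0.303 -0.005] z [-0.303   0.953   0.0012]
```

View pics/c9.png

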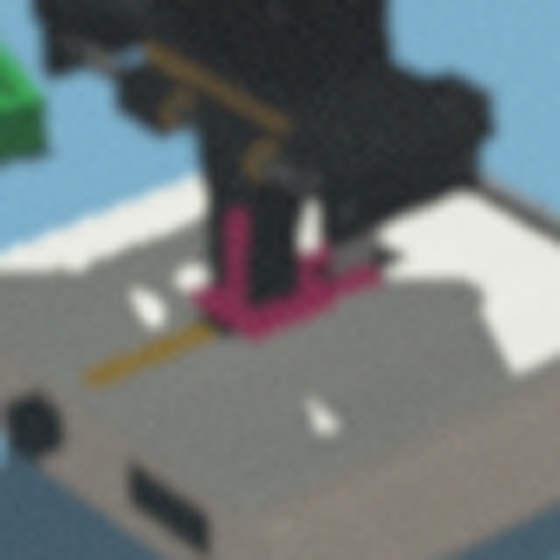

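Emit:
play_rows:
  series:
    - [0,0.008,0,-0.003,0,0,0]
    - [0,0,0,0,0,0,0]
    - [0,0,0,0,0,0,0]

```text
time: 15.73
position: [0.5475, 0.0184, 0.1207]
tool_rot: [-0.698, -0.106, 0.111, 0.699]
ft_force: [-7.6, -5.2, 4.9]
grip_width: 0.0112
```

Emit:
play_rows:
  series:
    - [0,0.008,0,0,0,0,0]
    - [0,0,0,0,0,0,0]
    - [0,0,0,0,0,0,0]

```text
time: 15.98
position: [0.548, 0.0186, 0.1207]
tool_rot: [-0.698, -0.106, 0.111, 0.699]
ft_force: [-8.9, -4.8, 5.5]
grip_width: 0.0119
```

Emit:
play_rows:
  series:
    - [0,0.006,0,0,0,0,0]
    - [0,0,0,0,0,0,0]
    - [0,0,0,0,0,0,0]

```text
time: 16.23
position: [0.5481, 0.0186, 0.1207]
tool_rot: [-0.698, -0.106, 0.111, 0.699]
ft_force: [-10.6, -5.2, 7.4]
grip_width: 0.0117
```

Emit:
play_rows:
  series:
    - [0,0.005,-0.004,-0.003,0,0,0]
    - [0,0,0,0,0,0,0]
    - [0,0,0,0,0,0,0]

```text
time: 16.48
position: [0.5483, 0.0186, 0.1208]
tool_rot: [-0.698, -0.105, 0.112, 0.699]
ft_force: [-9.9, -4.7, 6.2]
grip_width: 0.0118
```

Emit:
play_rows:
  series:
    - [0,0.005,0,0,0,0,0]
    - [0,0,0,0,0,0,0]
    - [0,0,0,0,0,0,0]

```text
time: 16.73
position: [0.5483, 0.0187, 0.1209]
tool_rot: [-0.698, -0.105, 0.112, 0.699]
ft_force: [-11.3, -4.8, 6.3]
grip_width: 0.0112
```

```bash
python3 - <<'E'
from h import *
np.set_printoptions(precision=4,suppress=True)
im=np.mean([eyes.camera("side")[:,:,::-1].astype(float) for _ in range(3)],0).astype(np.uint8)
x,y=300,195
cv2.imwrite("pics/c10.png",cv2.resize(im[y:y+48,x:x+60],None,fx=12,fy=12,interpolation=cv2.INTER_CUBIC))
o=robot.get_obs();p=o['position'];R=Ro.from_quat(o['tool_rot']).as_matrix();print(p,o['ft_force'],o['moment'])
ax=np.array([np.cos(.307),np.sin(.307),0]);lat=np.array([-ax[1],ax[0],0])
b=p*[1,1,0]+[0,0,.086]
for nm,f,l,z in [("tab top",0,0,.045),("wall",28,0,.006),("bore",36,0,.006),("lipL",43,6,.006),("lipR",43,-6,.006),("mouthL",52,10,.006),("mouthR",52,-10,.006),("headtop if home",36,0,.024),("headtop at lips",48.5,0,.024),("plateRL",-12,20,.006),("plateRR",-12,-20,.006)]:
    print(nm,(proj("side",b+ax*f/1e3+lat*l/1e3+[0,0,z])[0]-[x,y]+.5)*12-.5)
E
```

```text
[0.5483 0.0187 0.1208] [-10.4851  -5.8618   7.3705] [-0.9177  1.7112 -0.1029]
tab top [202.526 172.57 ]
wall [295.6869 280.8334]
bore [322.1128 269.6031]
lipL [328.3705 249.5928]
lipR [361.9429 270.1177]
mouthL [346.6239 230.409 ]
mouthR [402.6552 264.4016]
headtop if home [323.1583 202.3293]
headtop at lips [364.4213 185.0896]
plateRL [106.3232 302.6916]
plateRR [217.208 373.845]
```

View pics/c10.png

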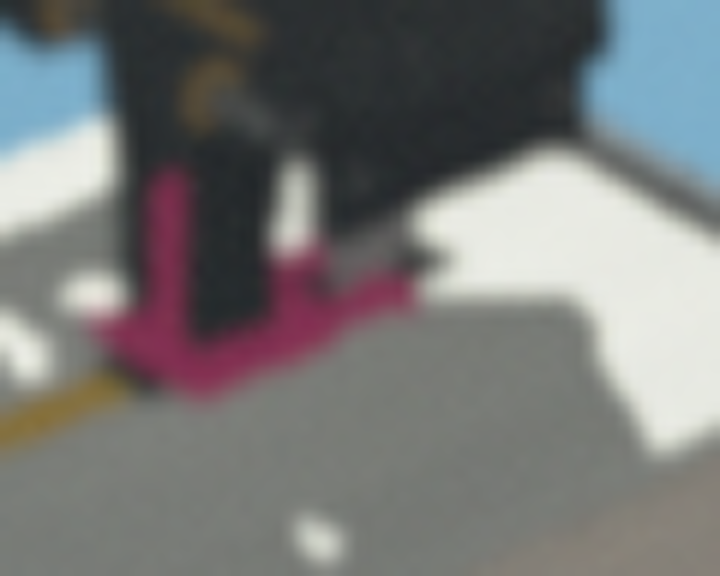

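Emit:
play_rows:
  series:
    - [0,-0.01,0,0,0,0,0]
    - [0,0,0,0,0,0,-0.006]
    - [0,0,0,0,0,0,-0.006]
    - [0,0,0,0,0,0,0]
    - [0,0,0,0,0,0,0]
  grip_force: 60

```text
time: 17.3
position: [0.5482, 0.0186, 0.1209]
tool_rot: [-0.696, -0.119, 0.098, 0.701]
ft_force: [-8.9, -5.2, 5.7]
grip_width: 0.0118
```

```bash
python3 - <<'E'
from h import *
np.set_printoptions(precision=4,suppress=True)
im=np.mean([eyes.camera("side")[:,:,::-1].astype(float) for _ in range(2)],0).astype(np.uint8)
x,y=300,195
cv2.imwrite("pics/c11.png",cv2.resize(im[y:y+48,x:x+60],None,fx=12,fy=12,interpolation=cv2.INTER_CUBIC))
plan([.55,.02,.1207],17.6)
E
```

```text
q [-0.1782  0.6018  1.7543  0.0232  0.7605 -2.0739] pos [0.5483 0.0186 0.1209] F [-8.6365 -5.2617  6.2625] t 17.4
tool shift (x100mm) [0.0208 0.0027 0.0081] turn(x180) [-0.0008  0.0004  0.0095] axes x [0.9524 0.3033 0.0297] z [-0.3035  0.9528  0.0024]
```

View pics/c11.png

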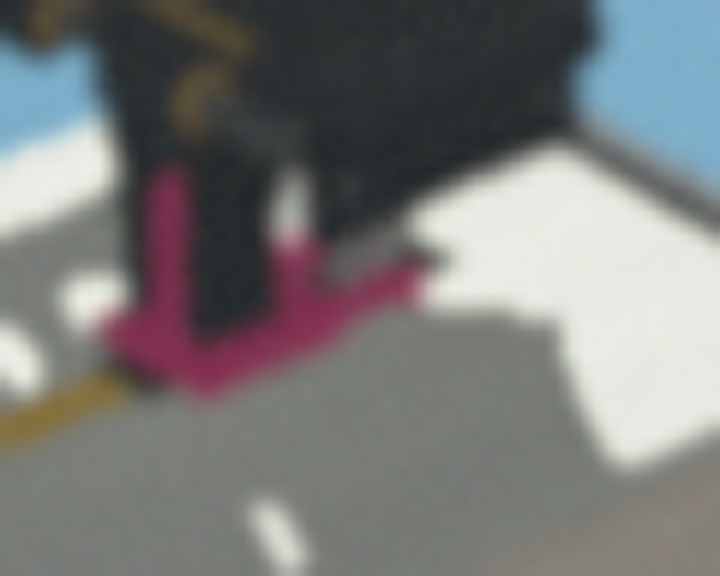

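Emit:
play_rows:
  series:
    - [0,0,-0.01,0,0,0,0]
    - [0,0,0,0,0,0,0]
    - [0,0,0,0,0,0,0]

```text
time: 17.65
position: [0.5488, 0.0188, 0.1211]
tool_rot: [-0.696, -0.119, 0.098, 0.701]
ft_force: [-5.7, -3.7, -1.2]
grip_width: 0.0117
```

Emit:
play_rows:
  series:
    - [0,0.01,0,0,0,0,0]
    - [0,0,0,0,0,0,0]
    - [0,0,0,0,0,0,0]

```text
time: 17.9
position: [0.549, 0.019, 0.121]
tool_rot: [-0.696, -0.119, 0.099, 0.701]
ft_force: [-8.0, -3.9, 0.5]
grip_width: 0.0116
```

Emit:
play_rows:
  series:
    - [0,0.01,-0.002,0,0,0,0]
    - [0,0,0,0,0,0,0]
    - [0,0,0,0,0,0,0]

```text
time: 18.15
position: [0.5493, 0.0191, 0.1211]
tool_rot: [-0.696, -0.118, 0.099, 0.701]
ft_force: [-9.1, -5.6, -0.4]
grip_width: 0.0112
```

Emit:
play_rows:
  series:
    - [0,0.008,-0.002,0,0,0,0]
    - [0,0,0,0,0,0,0]
    - [0,0,0,0,0,0,0]

```text
time: 18.4
position: [0.5494, 0.0192, 0.1212]
tool_rot: [-0.696, -0.118, 0.1, 0.701]
ft_force: [-10.1, -6.5, -0.3]
grip_width: 0.0116
```

Emit:
play_rows:
  series:
    - [0,0.004,0,-0.01,0,0,0]
    - [0,0,0,0,0,0,0]
    - [0,0,0,0,0,0,0]

```text
time: 18.65
position: [0.5496, 0.0189, 0.1212]
tool_rot: [-0.696, -0.117, 0.1, 0.702]
ft_force: [-9.4, -6.0, 1.2]
grip_width: 0.0115
```

Emit:
play_rows:
  series:
    - [0,0.004,0,-0.01,0,0,0]
    - [0,0,0,0,0,0,0]
    - [0,0,0,0,0,0,0]

```text
time: 18.9
position: [0.5498, 0.0185, 0.1211]
tool_rot: [-0.695, -0.117, 0.101, 0.702]
ft_force: [-10.5, -3.7, 2.1]
grip_width: 0.0115
```

Emit:
play_rows:
  series:
    - [0,0.006,-0.004,0,0,0,0]
    - [0,0,0,0,0,0,0]
    - [0,0,0,0,0,0,0]

```text
time: 19.15
position: [0.5498, 0.0187, 0.1213]
tool_rot: [-0.695, -0.117, 0.101, 0.702]
ft_force: [-11.9, -4.5, 1.2]
grip_width: 0.0114
```

Emit:
play_rows:
  series:
    - [0,0.005,-0.001,0,0,0,0]
    - [0,0,0,0,0,0,0]
    - [0,0,0,0,0,0,0]

```text
time: 19.4
position: [0.55, 0.0187, 0.1213]
tool_rot: [-0.695, -0.116, 0.101, 0.702]
ft_force: [-12.5, -3.6, 0.6]
grip_width: 0.0114
```

```bash
python3 - <<'E'
from h import *
np.set_printoptions(precision=4,suppress=True)
im=np.mean([eyes.camera("side")[:,:,::-1].astype(float) for _ in range(4)],0)
x,y=310,200
c=np.clip(im[y:y+36,x:x+44]*1.5,0,255).astype(np.uint8)
cv2.imwrite("pics/c12.png",cv2.resize(c,None,fx=16,fy=16,interpolation=cv2.INTER_CUBIC))
plan([.55,.02,.1207],17.6)
E
```

```text
q [-0.1772  0.6048  1.744   0.0224  0.7759 -2.0729] pos [0.5499 0.0187 0.1213] F [-10.9761  -4.5868   0.1942] t 19.6
tool shift (x100mm) [0.0042 0.0064 0.0119] turn(x180) [-0.0019  0.0006  0.0071] axes x [0.9524 0.3039 0.0224] z [-0.3041  0.9526  0.0059]
```

View pics/c12.png

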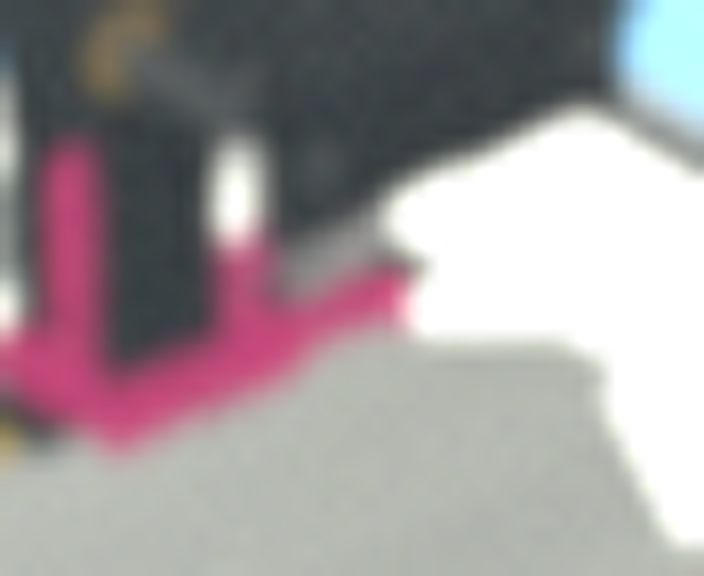

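Emit:
play_rows:
  series:
    - [0,0.006,0,0,0,0,0]
    - [0,0,0,0,0,0,0]
    - [0,0,0,0,0,0,0]

```text
time: 19.85
position: [0.5554, 0.0195, 0.1222]
tool_rot: [-0.696, -0.12, 0.096, 0.702]
ft_force: [-1.4, 3.8, -0.4]
grip_width: 0.012
```

Emit:
play_rows:
  series:
    - [0,0,0,0.013,0,0,0]
    - [0,0,0,0,0,0,0]
    - [0,0,0,0,0,0,0]

```text
time: 20.1
position: [0.5579, 0.0201, 0.1234]
tool_rot: [-0.697, -0.122, 0.095, 0.701]
ft_force: [-1.1, 0.7, -1.0]
grip_width: 0.0118
```

```bash
python3 - <<'E'
from h import *
np.set_printoptions(precision=4,suppress=True)
im=np.mean([eyes.camera("side")[:,:,::-1].astype(float) for _ in range(4)],0)
x,y=310,200
c=np.clip(im[y:y+36,x:x+44]*1.5,0,255).astype(np.uint8)
cv2.imwrite("pics/c13.png",cv2.resize(c,None,fx=16,fy=16,interpolation=cv2.INTER_CUBIC))
plan([.56,.022,.1207],17.6)
E
```

```text
q [-0.1738  0.6042  1.7355  0.0258  0.7671 -2.0701] pos [0.5578 0.0198 0.1235] F [ 0.243   1.9686 -0.6066] t 20.3
tool shift (x100mm) [0.0261 0.0288 0.014 ] turn(x180) [ 0.0001 -0.      0.0125] axes x [0.9525 0.3021 0.0392] z [-0.3024  0.9532 -0.0003]
```

View pics/c13.png

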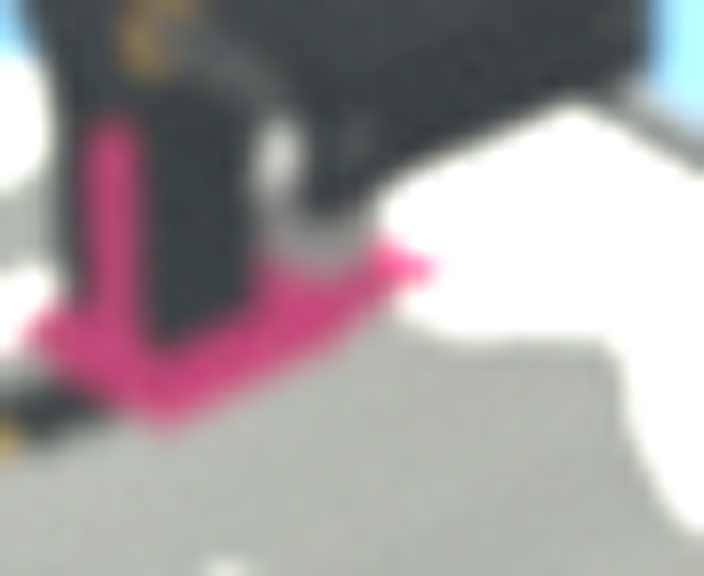

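Emit:
play_rows:
  series:
    - [0,0,0,0,0,0,0.006]
    - [0,0,0.01,0,0,0,0.005]
    - [0,0,0.008,0,0,0,0]
    - [0,0,0,0,0,0,0]
    - [0,0,0,0,0,0,0]

```text
time: 20.72
position: [0.5578, 0.0197, 0.1214]
tool_rot: [-0.699, -0.11, 0.107, 0.699]
ft_force: [1.4, 1.9, -0.3]
grip_width: 0.0113
```

Emit:
play_rows:
  series:
    - [0,0.01,0,0.004,0,0,0]
    - [0,0,0,0,0,0,0]
    - [0,0,0,0,0,0,0]

```text
time: 20.97
position: [0.558, 0.02, 0.1215]
tool_rot: [-0.699, -0.109, 0.107, 0.699]
ft_force: [1.3, 1.5, -0.2]
grip_width: 0.0114
```

Emit:
play_rows:
  series:
    - [0,0.01,0,0,0,0,0]
    - [0,0,0,0,0,0,0]
    - [0,0,0,0,0,0,0]

```text
time: 21.22
position: [0.5583, 0.0203, 0.1214]
tool_rot: [-0.699, -0.109, 0.108, 0.699]
ft_force: [-1.6, -0.8, 1.1]
grip_width: 0.0114
```

Emit:
play_rows:
  series:
    - [0,0.01,0,0,0,0,0]
    - [0,0,0,0,0,0,0]
    - [0,0,0,0,0,0,0]

```text
time: 21.47
position: [0.5593, 0.0207, 0.1214]
tool_rot: [-0.699, -0.109, 0.108, 0.699]
ft_force: [-2.7, -2.3, 0.7]
grip_width: 0.0115
```

Emit:
play_rows:
  series:
    - [0,0.01,0,0,0,0,0]
    - [0,0,0,0,0,0,0]
    - [0,0,0,0,0,0,0]

```text
time: 21.72
position: [0.5597, 0.0209, 0.1213]
tool_rot: [-0.699, -0.108, 0.108, 0.699]
ft_force: [-4.1, -3.3, 1.6]
grip_width: 0.0115
```

Emit:
play_rows:
  series:
    - [0,0.008,-0.001,-0.003,0,0,0]
    - [0,0,0,0,0,0,0]
    - [0,0,0,0,0,0,0]

```text
time: 21.97
position: [0.5599, 0.0209, 0.1213]
tool_rot: [-0.699, -0.108, 0.109, 0.699]
ft_force: [-5.5, -3.2, 2.5]
grip_width: 0.0115
```

Emit:
play_rows:
  series:
    - [0,0.008,-0.002,0,0,0,0]
    - [0,0,0,0,0,0,0]
    - [0,0,0,0,0,0,0]

```text
time: 22.22
position: [0.5601, 0.021, 0.1214]
tool_rot: [-0.699, -0.108, 0.109, 0.699]
ft_force: [-6.2, -4.0, 3.6]
grip_width: 0.0116
```

Emit:
play_rows:
  series:
    - [0,0.008,-0.004,0,0,0,0]
    - [0,0,0,0,0,0,0]
    - [0,0,0,0,0,0,0]

```text
time: 22.47
position: [0.5602, 0.0211, 0.1215]
tool_rot: [-0.698, -0.107, 0.11, 0.699]
ft_force: [-7.0, -4.1, 2.5]
grip_width: 0.0115
```

Emit:
play_rows:
  series:
    - [0,0.01,-0.004,0,0,0,0]
    - [0,0,0,0,0,0,0]
    - [0,0,0,0,0,0,0]

```text
time: 22.72
position: [0.5604, 0.0212, 0.1216]
tool_rot: [-0.698, -0.106, 0.111, 0.699]
ft_force: [-7.8, -6.0, 1.6]
grip_width: 0.0115
```

Emit:
play_rows:
  series:
    - [0,0.01,-0.002,-0.004,0,0,0]
    - [0,0,0,0,0,0,0]
    - [0,0,0,0,0,0,0]

```text
time: 22.97
position: [0.5607, 0.0212, 0.1216]
tool_rot: [-0.698, -0.106, 0.111, 0.699]
ft_force: [-8.9, -5.8, 1.3]
grip_width: 0.0118
```

```bash
python3 - <<'E'
from h import *
np.set_printoptions(precision=4,suppress=True)
im=np.mean([eyes.camera("side")[:,:,::-1].astype(float) for _ in range(4)],0)
x,y=310,200
c=np.clip(im[y:y+36,x:x+44]*1.5,0,255).astype(np.uint8)
cv2.imwrite("pics/c14.png",cv2.resize(c,None,fx=16,fy=16,interpolation=cv2.INTER_CUBIC))
plan([.56,.022,.1207],17.6)
E
```

```text
q [-0.1606  0.622   1.6964 -0.0019  0.831  -2.0386] pos [0.5607 0.0212 0.1216] F [-8.0253 -5.3862  1.1582] t 23.1667
tool shift (x100mm) [-0.0038  0.0092  0.0095] turn(x180) [-0.0007  0.0004 -0.0024] axes x [ 0.9528  0.3036 -0.0077] z [-0.3036  0.9528  0.0023]
```

View pics/c14.png

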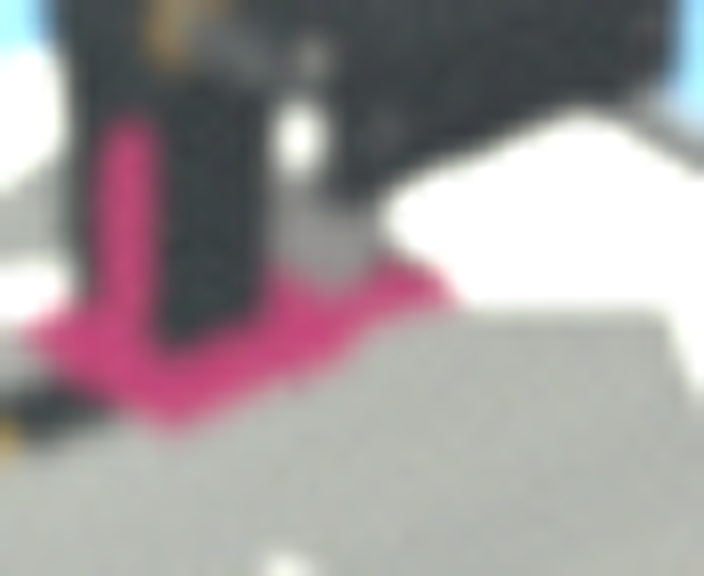

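Emit:
play_rows:
  series:
    - [0,0.01,-0.002,-0.002,0,0,0]
    - [0,0,0,0,0,0,0]
    - [0,0,0,0,0,0,0]

```text
time: 23.42
position: [0.5609, 0.0213, 0.1217]
tool_rot: [-0.698, -0.105, 0.112, 0.699]
ft_force: [-9.9, -5.4, 1.6]
grip_width: 0.0115
```

Emit:
play_rows:
  series:
    - [0,0.008,-0.001,-0.004,0,0,0]
    - [0,0,0,0,0,0,0]
    - [0,0,0,0,0,0,0]

```text
time: 23.67
position: [0.5611, 0.0213, 0.1216]
tool_rot: [-0.698, -0.105, 0.113, 0.699]
ft_force: [-10.9, -5.7, 3.0]
grip_width: 0.0118
```

Emit:
play_rows:
  series:
    - [0,0.005,0,0,0,0,0]
    - [0,0,0,0,0,0,0]
    - [0,0,0,0,0,0,0]
    - [0,0,0,0,0,0,0]

```text
time: 24.0
position: [0.5612, 0.0213, 0.1216]
tool_rot: [-0.698, -0.104, 0.113, 0.699]
ft_force: [-11.6, -6.7, 3.4]
grip_width: 0.0113
```

Emit:
play_rows:
  series:
    - [0,-0.02,0,0,0,0,0]
    - [0,-0.02,0,0,0,0,0]
    - [0,0,0,0,0,0,0]
    - [0,0,0,0,0,0,0]

```text
time: 24.33
position: [0.5602, 0.0209, 0.1217]
tool_rot: [-0.698, -0.106, 0.11, 0.699]
ft_force: [-5.9, -2.6, -2.0]
grip_width: 0.0115
```

Emit:
play_rows:
  series:
    - [0,-0.015,0.003,0,0,0,0]
    - [0,-0.015,0.003,0,0,0,0]
    - [0,0,0,0,0,0,0]
    - [0,0,0,0,0,0,0]

```text
time: 24.67
position: [0.5596, 0.0205, 0.1217]
tool_rot: [-0.698, -0.108, 0.108, 0.699]
ft_force: [-3.5, 0.6, -4.3]
grip_width: 0.0112
```

Emit:
play_rows:
  series:
    - [0,-0.01,0.01,0.003,0,0,0]
    - [0,-0.008,0,0,0,0,0]
    - [0,0,0,0,0,0,0]
    - [0,0,0,0,0,0,0]

```text
time: 25.0
position: [0.5593, 0.0201, 0.1215]
tool_rot: [-0.698, -0.109, 0.107, 0.699]
ft_force: [-2.4, 2.1, -1.4]
grip_width: 0.0114
```

Forces are now small, so I'll open slowly at low grip force and look.

Emit:
play_rows:
  series:
    - [0.16,0,0,0,0,0,0]
    - [0.2,0,0,0,0,0,0]
    - [0.25,0,0,0,0,0,0]
    - [0.3,0,0,0,0,0,0]
    - [0.4,0,0,0,0,0,0]
    - [0.4,0,0,0,0,0,0]
  grip_force: 20

```text
time: 25.5
position: [0.5597, 0.0194, 0.1217]
tool_rot: [0.699, 0.11, -0.107, -0.699]
ft_force: [0.7, 0.6, 0.4]
grip_width: 0.0309
```

```bash
python3 - <<'E'
from h import *
np.set_printoptions(precision=4,suppress=True)
im=np.mean([eyes.camera("side")[:,:,::-1].astype(float) for _ in range(4)],0)
x,y=310,200
c=np.clip(im[y:y+36,x:x+44]*1.5,0,255).astype(np.uint8)
cv2.imwrite("pics/c15.png",cv2.resize(c,None,fx=16,fy=16,interpolation=cv2.INTER_CUBIC))
plan([.56,.022,.1207],17.6)
E
```

```text
q [-0.1654  0.6177  1.7084  0.0019  0.8124 -2.0447] pos [0.5592 0.0196 0.1215] F [-0.3403 -0.0483  1.2066] t 25.7
tool shift (x100mm) [0.0144 0.0081 0.0206] turn(x180) [0.     0.     0.0011] axes x [0.9532 0.3024 0.0034] z [-0.3024  0.9532 -0.0001]
```

View pics/c15.png

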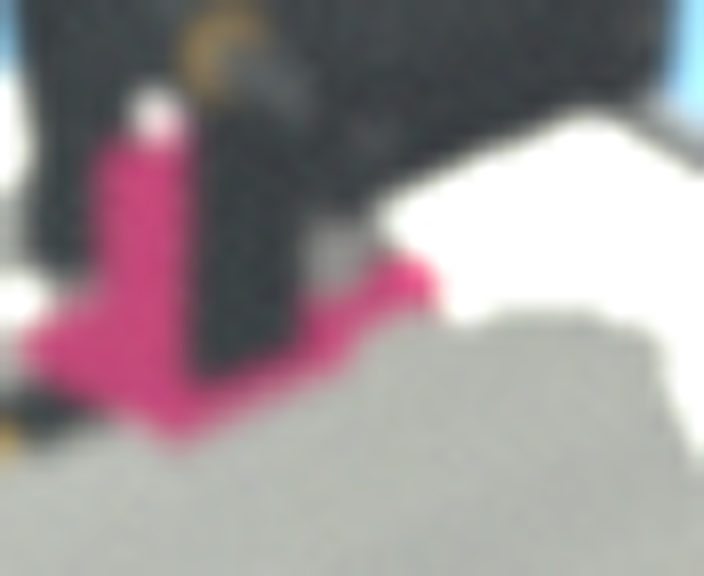

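Emit:
play_rows:
  series:
    - [0.5,0,0,0,0,0,0]
    - [0.5,0,0,0,0,0,0]
    - [0.5,0,-0.15,0,0,0,0]
    - [0.5,0,-0.25,0,0,0,0]
    - [0.5,0,-0.35,0,0,0,0]
    - [0.5,0,-0.35,0,0,0,0]
    - [0.5,0,-0.1,0.3,0,0,0]
    - [0.5,-0.05,0,0.38,0,0,0]
    - [0.5,-0.05,0,0.38,0,0,0]
    - [0.5,-0.05,0,0.38,0,0,0]
    - [0.5,-0.05,0,0.38,0,0,0]
    - [0.5,0,0,0.38,0,0,0]

```text
time: 26.7
position: [0.4712, 0.2243, 0.2414]
tool_rot: [-0.699, -0.109, 0.107, 0.699]
ft_force: [0.8, -0.5, -0.7]
grip_width: 0.0441
```

Emit:
play_rows:
  series:
    - [0.5,0,0,0.38,0,0,0]
    - [0.5,0,0,0.38,0,0,0]
    - [0.5,0,0,0.2,0,0,0]
    - [0.5,0,0,0,0,0,0]

```text
time: 27.03
position: [0.4424, 0.3183, 0.2415]
tool_rot: [-0.698, -0.111, 0.109, 0.699]
ft_force: [1.2, -0.2, -0.8]
grip_width: 0.0435
```

```bash
python3 - <<'E'
from h import *
np.set_printoptions(precision=4,suppress=True)
t=np.mean([eyes.camera("top")[:,:,::-1].astype(float) for _ in range(4)],0)
s=np.mean([eyes.camera("side")[:,:,::-1].astype(float) for _ in range(4)],0)
cv2.imwrite("pics/top16.png",t.astype(np.uint8));cv2.imwrite("pics/side16.png",s.astype(np.uint8))
a=cv2.resize(np.clip(t[185:235,265:315],0,255).astype(np.uint8),None,fx=8,fy=8,interpolation=cv2.INTER_CUBIC)
b=cv2.resize(np.clip(s[195:245,300:350],0,255).astype(np.uint8),None,fx=8,fy=8,interpolation=cv2.INTER_CUBIC)
cv2.imwrite("pics/c16.png",np.hstack([a,b]))
plan([.56,.022,.1207],17.6)
E
```

```text
q [ 0.4089  0.4257  1.645  -0.0005  1.068  -1.4668] pos [0.4447 0.3136 0.2414] F [-0.3365  0.199  -0.1268] t 27.4333
tool shift (x100mm) [ 0.2198  1.208  -3.1269] turn(x180) [ 0.     -0.0006  0.001 ] axes x [0.9538 0.3005 0.003 ] z [-0.3005  0.9538 -0.0002]
```

View pics/c16.png

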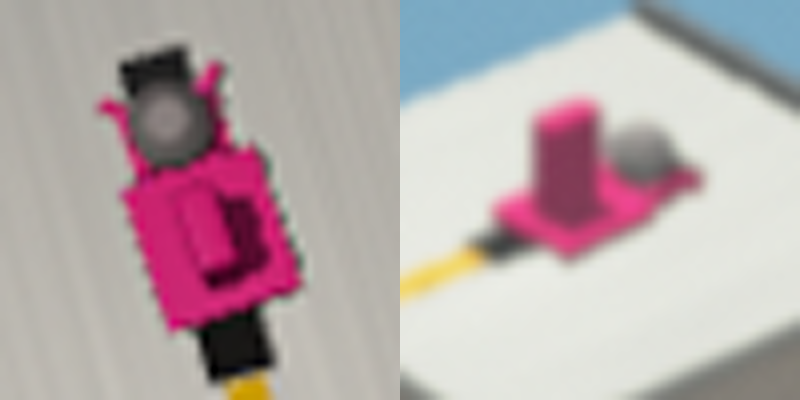

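View pics/top16.png

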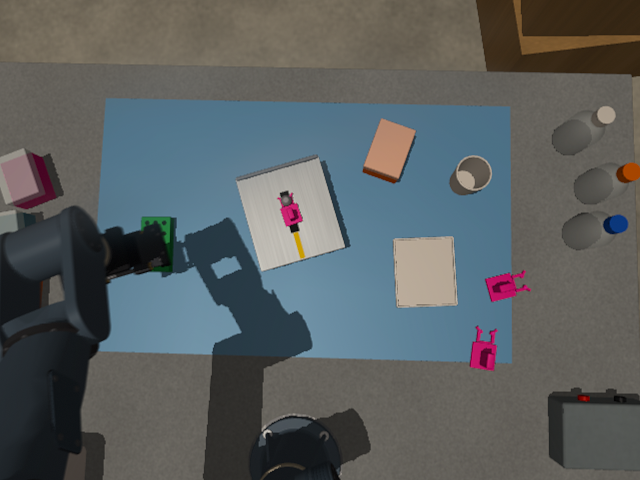

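```bash
python3 - <<'E'
from h import *
np.set_printoptions(precision=4,suppress=True)
t=lambda x,y:cp(x,y,265,185,8); s=lambda x,y:cp(x-400,y,300,195,8)
h=onz("top",*t(170,121),.110); tb=onz("top",*t(208,229),.131)
c=[onz("top",*t(*q),.092) for q in [(125,193),(170,330),(300,285),(258,150)]]
print(h,tb,np.linalg.norm((h-tb)[:2])*1e3,"tab-head dir deg",np.rad2deg(np.arctan2(*(h-tb)[1::-1])))
print(np.array(c)); 
d=c[0]-c[1]+c[3]-c[2]; yaw=np.arctan2(d[1],d[0]); print("plate yaw",np.rad2deg(yaw))
e=c[2]-c[1]+c[3]-c[0]; print("from width",np.rad2deg(np.arctan2(e[1],e[0]))+90)
# rear edge mid to head along axis; same in the original tray: rear edge to tab
m=(c[1]+c[2])/2; u=np.array([np.cos(yaw),np.sin(yaw)]); print("rear->head mm",(h-m)[:2]@u*1e3,"rear->tab",(tb-m)[:2]@u*1e3,"lat head",np.cross(u,(h-m)[:2])*1e3)
print("tri tab",tri(t(208,229),s(568,110)),"tri head", tri(t(170,121),s(640,137)))
# tray reference
T=lambda x,y:cp(x,y,405,250,8); r=(onz("top",*T(130,302),.01)+onz("top",*T(263,332),.01))/2; tb0=onz("top",*T(236,252),.049); print("tray rear->tab",np.linalg.norm((tb0-r)[:2])*1e3)
print("px bystanders")
E
```

```text
[0.5918 0.033  0.11  ] [0.5587 0.0198 0.131 ] 35.642683008465085 tab-head dir deg 21.776878039782094
[[ 0.5745  0.0466  0.092 ]
 [ 0.5362  0.0327  0.092 ]
 [ 0.5497 -0.0031  0.092 ]
 [ 0.5875  0.0098  0.092 ]]
plate yaw 19.43511894238955
from width 20.13175597386217
rear->head mm 52.15297197580585 rear->tab 16.540054873113487 lat head 0.9449505660678003
tri tab (array([0.5596, 0.0197, 0.1298]), np.float64(0.4137674951278427)) tri head (array([0.5931, 0.0334, 0.1047]), np.float64(0.17130127129826178))
tray rear->tab 18.61852629372331
px bystanders<stdin>:11: DeprecationWarning: Arrays of 2-dimensional vectors are deprecated. Use arrays of 3-dimensional vectors instead. (deprecated in NumPy 2.0)
```

The tab-to-head distance is 35.6 mm (36 mm when home), the tab top is at 0.130 m, so the clip is flat, and the yaw is within about 2° of the axis. The arm is clear of everything, and the rack, tip box and beaker haven't moved. I'm handing in.

```bash
python3 - <<'E'
from rig import ticket
print(ticket.hand_in())
E
```

```text
the job is handed in; nothing more can be done
None
```

I handed the job in at about 27 s. By my last checks the smallest pink clip is home in the spindle's groove, tab over the stripe, and the arm is clear. The hand-in gives no verdict.

**What I did:** I gripped the clip by its tab, set it flat on the platform and slid it along the stripe. It pushed the spindle about 18 mm to its stop. The prongs snapped over at about 13 N, and I then pressed it home to a peak of about 13 N, released and backed away.

**Last checks:**
- **Seating:** tab to spindle head measured 35.6 mm, against 36 mm when home, good to about 1 mm.
- **Flatness and direction:** the tab top stood at 0.130 m, against 0.131 m expected for a flat clip. The yaw was about 2° from the slot's axis.
- **Bystanders:** the tip box and beaker look unmoved in the last top picture. The arm partly hides the rack there, but it never came near it.

**Disagreements:**
- **Cameras:** the top and side views differed by up to about 5 mm near the tray, so I went mainly by the top view and by touch.
- **Alignment:** before the snap I had to shift the clip sideways a few millimetres, raise it about 2 mm in all and tilt it by about 2° to ease friction. After the snap I undid the tilt and part of the shift.

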